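# Tamp the ice blocks level in the bench ice pan

### The job

The blocks in the blue ice pan have heaped up, and specimen pots will not stand straight on them. Take the tamper and press the ice down with it until all the blocks lie in one level layer on the pan's floor, then stand the tamper upright on the bare worktop, clear of the pan, and let go. Touch the ice only with the tamper, keep every block in the pan, and leave the specimen pots, the timer and the mouse as they are.

Things in the scene. Friction and masses are not known exactly. Their poses are not given: they have to be found in the camera images.
- pan: square blue foam ice pan, open at the top, fixed to the worktop behind the shut laptop: 142 mm outside, 124 mm inside, walls 9 mm thick, rim 68 mm above the worktop. Origin: centre of its underside on the worktop; x and y run parallel to its sides, z up
- pan_bed (a point): the centre of the pan's inner floor, 10 mm above the worktop; axes as the pan's
- tamper_grip (a point): hand tamper, 0.3 to 0.5 kg, 142 mm tall, standing upright on the worktop right of the laptop. This point: middle of its black grip, on the stem axis, 111 mm above the foot's underside. Grip: 42 mm along the tamper's x, 24 mm along y (two flat sides; take it across y), 56 mm tall, top 31 mm above this point; under it a round collar 42 mm across. z points up the stem
- tamper_foot (a point): centre of the flat underside of the tamper's foot; axes as the tamper's. The foot is a steel plate 76 mm along x, 64 mm along y, 8 mm thick, on a stem of 18 mm
- ice_1_center (a point): centre of a reusable ice block: slippery pale blue plastic, a 36 mm cube with edges bevelled by 10 mm, 43 g. Six of the eight lie on the pan's floor (centre 18 mm above it) in two rows along the pan's y; this is one of them
- ice_2_center (a point): centre of a reusable ice block: slippery pale blue plastic, a 36 mm cube with edges bevelled by 10 mm, 43 g. Six of the eight lie on the pan's floor (centre 18 mm above it) in two rows along the pan's y; this is one of them
- ice_3_center (a point): centre of a reusable ice block: slippery pale blue plastic, a 36 mm cube with edges bevelled by 10 mm, 43 g. Six of the eight lie on the pan's floor (centre 18 mm above it) in two rows along the pan's y; this is one of them
- ice_4_center (a point): centre of a reusable ice block: slippery pale blue plastic, a 36 mm cube with edges bevelled by 10 mm, 43 g. Six of the eight lie on the pan's floor (centre 18 mm above it) in two rows along the pan's y; this is one of them
- ice_5_center (a point): centre of a reusable ice block: slippery pale blue plastic, a 36 mm cube with edges bevelled by 10 mm, 43 g. Six of the eight lie on the pan's floor (centre 18 mm above it) in two rows along the pan's y; this is one of them
- ice_6_center (a point): centre of a reusable ice block: slippery pale blue plastic, a 36 mm cube with edges bevelled by 10 mm, 43 g. Six of the eight lie on the pan's floor (centre 18 mm above it) in two rows along the pan's y; this is one of them
- ice_7_center (a point): centre of a reusable ice block: slippery pale blue plastic, a 36 mm cube with edges bevelled by 10 mm, 43 g. This is one of the two that have ridden up over the gap between the two rows and stand about 24 mm proud, wedged on the blocks beside them. Pressed down it shoves them aside and drops to the floor (some 5 to 20 N); all eight have room in one layer
- ice_8_center (a point): centre of a reusable ice block: slippery pale blue plastic, a 36 mm cube with edges bevelled by 10 mm, 43 g. This is one of the two that have ridden up over the gap between the two rows and stand about 24 mm proud, wedged on the blocks beside them. Pressed down it shoves them aside and drops to the floor (some 5 to 20 N); all eight have room in one layer
- specimen_pot_5_mid (a point): white-lidded specimen pot, 49 mm across and 65 mm tall, standing right of the pan; bystander. This point is its centre
- timer_mid (a point): white bench timer, 32 x 66 x 67 mm, standing behind the tamper; bystander. This point is its centre
- mouse_mid (a point): black computer mouse, 112 x 57 x 39 mm, in front of the laptop at the right; bystander. This point is its centre
There are look-alikes about, which are no part of the job. Leave any purple look-alike of the part that bears ice_7_center alone.

How it is judged:
By the outcome, as a careful person would: the job done as asked, in the order asked, and still so for the second after the job is handed in, with the robot touching nothing.
It also fails if it takes over 51 s, if anything falls off the work surface, if the arm or the gripper's body presses on something with over 40 N, if the wrist force passes 120 N, or if a joint passes its speed limit or range.

### The arm

A 6-joint arm with a two-finger parallel gripper is mounted at the origin on a cart in front of the work surface, level with it; the furniture and walls round the work are solid. World frame = base frame: x ahead of the robot, y to its left, z up, the work surface at z = 0. Lengths are in m, angles in rad, forces in N, time in s.
With the tool pointing down it reaches from about 0.3 to 0.875 m from the base axis. Payload 6.4 kg.
Tool frame: the origin (TCP) lies at the very end of the fingers, on their centre line; the grasp point (between the pads) lies 19 mm behind it; y points along the fingers, x is the direction in which the jaws open and shut, and the axes are right-handed (so a half turn about y gives the same grasp; the last joint's range is limited). The gripper opens to 88 mm and grips with 3 to 60 N. Pads are 18 mm wide; open, the fingers measure 123 mm over their backs; the gripper's body (75 mm by 187 mm) begins 45 mm behind the grasp point.
Start: joints at [1.122, 0.181, 1.607, -0, 1.354, -0.206], TCP at [0.138, 0.558, 0.205] pointing down, gripper open.
Joint ranges: [-2.99, 2.99], [-0.89, 2.07], [0.3, 2.58], [-1.14, 4.28], [0, 2.63], [-3.12, 3.12]. Speed limits (rad/s): [2.57, 2.57, 3.01, 3.14, 3.14, 3.14].

### API

Orientations are given as a unit quaternion [w, x, y, z].
In Python, from cell import bot gives the robot as it stands.
- The arm moves only by the tool drive_tool, never from a script. Its argument "increments" is a list of rows, each a list of 7 numbers: the shift along the tool's x, y, z in units of 25 mm (1.0 is 25 mm), then the turn, a rotation vector about the tool's x, y, z in units of 5 degrees (1.0 is 5 degrees), then the finger opening in mm, from 0 to 88.1. In form: [[dx, dy, dz, ax, ay, az, jaw], ...]. A call has exactly 5 rows; each row shifts and turns the commanded pose from where the row before left it, along the tool's axes as they then stand; what a row does not reach is not made up. A row lasts 1/8 s, in which the tool goes at most 62.5 mm and 10.7 degrees, less where a joint would pass 70% of its speed; a pose out of reach is approached as far as the arm can. A call is refused whole if a number of a shift passes 1 or a number of a turn 1, either way. A call with a gripper value outside its range is refused whole. The fingers move at their own pace and stop on an object; "grip_force" is the grip in N (left out, the last holds). Time passes only in rows, so rows that do not move let the fingers close, or fill a call up. It gives the time, the measured TCP pose, the force and the opening at its end, in the units of the state.
- bot.sense(): the state, without advancing time (a new reading comes with each control period).
- bot.get_image(name): name is "side" or "top" or "wrist"; returns a dict with "image" (420x560x3 uint8, blue, green, red), "camera_matrix" (3x3 intrinsics, pixels), "world_to_cam" (4x4, takes a point from world to camera coordinates). Camera axes: x right, y down, z forward; pixel columns grow to the right and rows downward; lengths in m; the calibration is good to about 2 mm. A picture is of the moment at which its call begins. There is no depth.
- bot.close_job(): hands the job in, once; it reports no verdict.
Trained networks look in a picture, given as the dict that the camera call returned (one of the last four; its "shot" number tells which), for a name from the list of things; names that differ only in an ending like _2 or _b are one class to them, and where a whole thing is asked for, a point or a joint stands for the part that bears it (a point fixed in the world has none). Each returns a list of dicts, best first, with "conf" (0 to 1); they miss things now and then, are a little off and sometimes report something else, mostly with a low value. They report only what shows in the picture. A call takes as long as a camera call. They do not tell look-alikes from the thing itself.
- bot.spot_in(query, picture): "at" ([column, row] in pixels, amid what is visible of it).
The state is a dict: "time_s": time; "joint_positions": joint angles; "joint_vel": joint speeds; "effort": joint torques, N m; "eef_pos": TCP position; "tool_rot": TCP orientation; "contact_force": force on the tool from outside, world axes, zero at the start; "ft_torque": the same for the moment, N m; "finger_gap": finger opening in m.
Only numpy, scipy, OpenCV 4.12 (cv2) and the standard library are available. Lean on these libraries where they do the work, as an engineer would, in place of code of your own. Each camera call takes 0.05 s, during which the arm holds its last target.

## Working session

There is one attempt and no reset: what is moved stays moved. The work goes in short steps, Python scripts to look and compute and a tool call to move; the robot and the scene stay as the last step left them, time stands still between calls to the robot, and variables do not carry over. Pictures are saved under pics/ and viewed, and the job is handed in when it is done.

Besides the shell and the picture viewer there is one more tool, called as a command line: name --pt "numbers of a row" for each row, then --argument value for the rest. drive_tool: Moves the arm, as the interface text tells. Its arguments: {"type":"object","properties":{"increments":{"type":"array"},"grip_force":{"type":"number"}},"required":["increments"]}

```bash
ls; mkdir -p pics; python3 - <<'E'
from cell import bot
import cv2
s=bot.sense();print({k:s[k] for k in('time_s','eef_pos','tool_rot','contact_force','finger_gap')})
for n in('side','top','wrist'):
    p=bot.get_image(n);cv2.imwrite(f'pics/a_{n}.png',p['image']);print(n,p['camera_matrix'].tolist() if hasattr(p['camera_matrix'],'tolist') else p['camera_matrix'],p['world_to_cam'])
    if n!='wrist':
        for q in('tamper_grip','tamper_foot','ice_7_center','pan','pan_bed','specimen_pot_5_mid','timer_mid','mouse_mid'):
            print(q,[( [round(v) for v in d['at']],round(d['conf'],2)) for d in bot.spot_in(q,p)][:9])
E
```

```text
pics
{'time_s': 0.0, 'eef_pos': array([0.13798175, 0.55759105, 0.20391702]), 'tool_rot': array([-0.5566104 ,  0.55715477,  0.43521342, -0.43629428]), 'contact_force': array([-0.22673179,  0.30565808, -0.55755146]), 'finger_gap': 0.08774000630115725}
side [[512.2124037800719, 0.0, 284.66423588972367], [0.0, 512.2124037800719, 199.77868149526418], [0.0, 0.0, 1.0]] [[ 0.82133118  0.5704064  -0.00718483 -0.42942923]
 [ 0.48923116 -0.71081216 -0.5053701  -0.29014805]
 [-0.29337341  0.41156118 -0.86287278  1.51857734]
 [ 0.          0.          0.          1.        ]]
tamper_grip [([184, 288], 0.8)]
tamper_foot [([192, 288], 0.87), ([138, 251], 0.63), ([304, 255], 0.52)]
ice_7_center [([306, 255], 0.68), ([423, 194], 0.59), ([407, 220], 0.45)]
pan [([302, 237], 0.9), ([308, 231], 0.6)]
pan_bed [([300, 238], 0.97)]
specimen_pot_5_mid [([268, 322], 0.86)]
timer_mid [([233, 315], 0.77)]
mouse_mid [([136, 250], 0.64)]
top [[390.43090129736777, 0.0, 278.63325110010777], [0.0, 390.43090129736777, 203.04314049831058], [0.0, 0.0, 1.0]] [[ 0.41041109 -0.91189154 -0.00406763 -0.3166761 ]
 [-0.7088065  -0.31619675 -0.63056559  0.45906749]
 [ 0.57372125  0.26167427 -0.77612531  0.75058512]
 [ 0.          0.          0.          1.        ]]
tamper_grip []
tamper_foot [([378, 284], 0.8)]
ice_7_center [([317, 199], 0.68)]
pan [([304, 206], 0.88), ([381, 288], 0.63)]
pan_bed [([305, 209], 0.92)]
specimen_pot_5_mid [([382, 216], 0.9), ([311, 189], 0.67)]
timer_mid [([384, 243], 0.74), ([305, 194], 0.49)]
mouse_mid [([349, 362], 0.7), ([380, 282], 0.24)]
wrist [[363.0642934427363, 0.0, 279.99641747005], [0.0, 363.0642934427363, 209.15601806797696], [0.0, 0.0, 1.0]] [[ 2.41486338e-01  9.70403980e-01 -6.81703746e-04 -5.75189725e-01]
 [ 9.26568325e-01 -2.30368908e-01  2.97323570e-01 -4.04515158e-02]
 [ 2.88366932e-01 -7.24312253e-02 -9.54776534e-01  3.91288277e-01]
 [ 0.00000000e+00  0.00000000e+00  0.00000000e+00  1.00000000e+00]]
```

View pics/a_side.png

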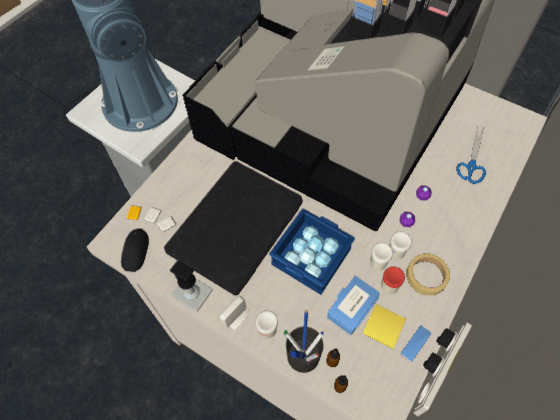

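View pics/a_top.png

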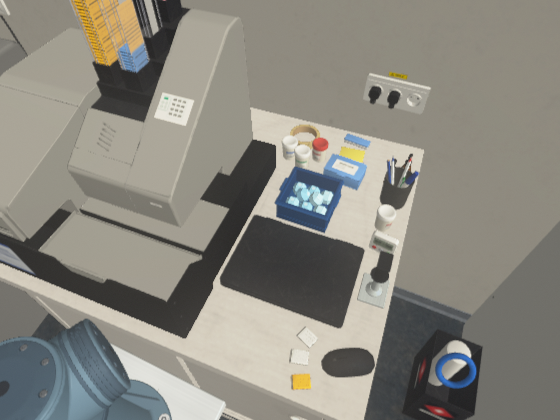

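View pics/a_wrist.png

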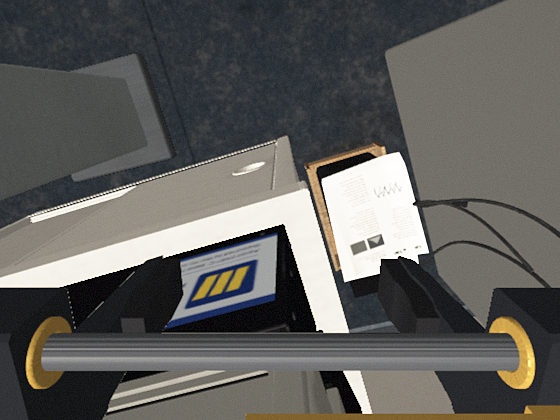

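Side view: tamper at about (188,288), pan at (313,250), purple look-alike balls at (424,193) and (407,219). The arm isn't in the way of either view. Next, zoomed crops.

```bash
cat > h.py <<'E'
import numpy as np,cv2,pickle
def plane(p,uv,z):
    K=np.array(p['camera_matrix']);T=np.array(p['world_to_cam'])
    R=T[:3,:3];c=-R.T@T[:3,3];d=R.T@np.linalg.inv(K)@[uv[0],uv[1],1]
    return c+d*(z-c[2])/d[2]
def proj(p,X):
    K=np.array(p['camera_matrix']);T=np.array(p['world_to_cam'])
    q=K@(T[:3,:3]@np.asarray(X)+T[:3,3]);return q[:2]/q[2]
def crop(p,c,w,h,s,name,pts=()):
    x,y=int(c[0]-w/2),int(c[1]-h/2)
    M=np.float32([[s,0,-x*s],[0,s,-y*s]])
    im=cv2.warpAffine(p['image'],M,(int(w*s),int(h*s)),flags=cv2.INTER_CUBIC)
    for k in pts:
        a=[int((k[0]-x)*s),int((k[1]-y)*s)];cv2.circle(im,a,2,(0,0,255),-1)
    cv2.imwrite(name,im);print(name,'origin',x,y,'scale',s)
E
python3 - <<'E'
from cell import bot
from h import *
p=bot.get_image('side');t=bot.get_image('top')
pickle.dump((p,t),open('p0.pkl','wb'))
crop(p,(250,270),200,150,4,'pics/b_side.png');crop(t,(350,240),160,120,5,'pics/b_top.png')
E
```

```text
pics/b_side.png origin 150 195 scale 4
pics/b_top.png origin 270 180 scale 5
```

View pics/b_side.png

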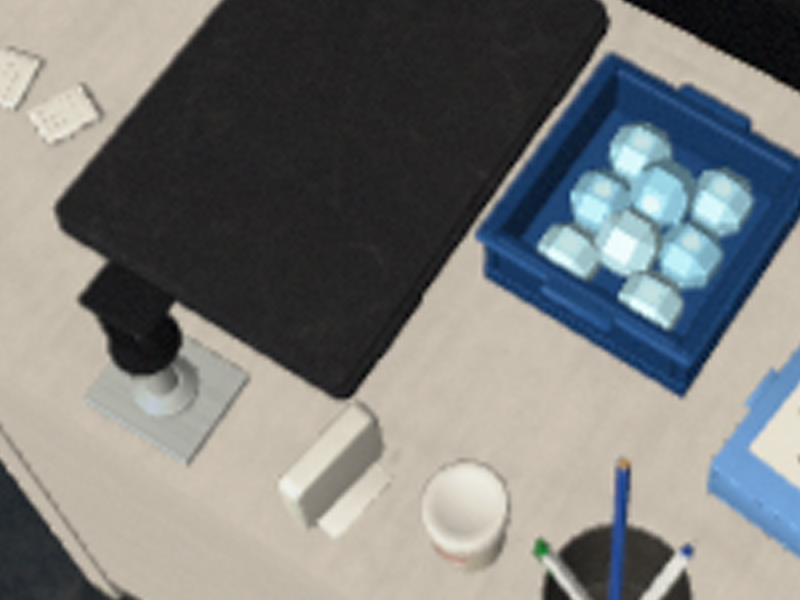

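View pics/b_top.png

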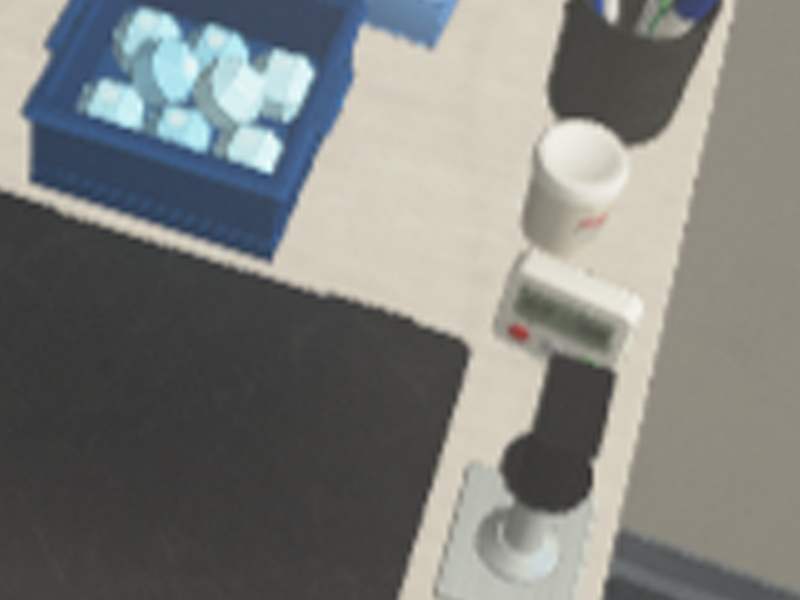

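```bash
python3 - <<'E'
from h import *
np.set_printoptions(precision=4,suppress=True)
p,t=pickle.load(open('p0.pkl','rb'))
S=lambda x,y:(150+x/4,195+y/4); Tt=lambda x,y:(270+x/5,180+y/5)
print('rim side');
for c in((612,56),(805,168),(482,236)):print(plane(p,S(*c),.068))
print('base corners',plane(p,S(684,394),0),plane(p,S(487,275),0))
print('rim top')
for c in((25,112),(275,203),(355,55)):print(plane(t,Tt(*c),.068))
print('base',plane(t,Tt(32,182),0),plane(t,Tt(270,260),0))
print('foot side')
for c in((88,396),(187,460),(247,376)):print(plane(p,S(*c),.004))
print('foot top');
for c in((472,465),(437,592),(598,485)):print(plane(t,Tt(*c),.006))
print('grip top side')
for c in((80,298),(113,262),(172,305),(140,338)):print(plane(p,S(*c),.142))
print('griptop in top')
for c in((548,357),(615,372)):print(plane(t,Tt(*c),.142))
print('laptop')
for c in((60,212),(345,395),(608,20)):print(plane(p,S(*c),.02))
print('timer',plane(p,S(357,405),.067),plane(p,S(285,490),.067),plane(p,S(380,440),.067)); print('pot',plane(p,S(465,500),.065))
print('edge',plane(p,S(115,595),0),plane(p,S(0,425),0))
print('machine edge',plane(p,(380,222),0),plane(p,(190,125),0),plane(p,(190,125),.05))
for P in (p,t):
  T=P['world_to_cam'];print('cam',-T[:3,:3].T@T[:3,3])
print('purple',plane(p,(407,219),.018))
E
```

```text
rim side
[ 0.6205 -0.0612  0.068 ]
[ 0.7569 -0.0596  0.068 ]
[ 0.625 -0.204  0.068]
base corners [ 0.7634 -0.1953  0.    ] [ 0.623  -0.1997  0.    ]
rim top
[ 0.6162 -0.0597  0.068 ]
[ 0.6137 -0.2013  0.068 ]
[ 0.7255 -0.2067  0.068 ]
base [ 0.622  -0.0605  0.    ] [ 0.6263 -0.2002  0.    ]
foot side
[ 0.4747 -0.398   0.004 ]
[ 0.5479 -0.3947  0.004 ]
[ 0.5443 -0.3348  0.004 ]
foot top
[ 0.5464 -0.3355  0.006 ]
[ 0.4737 -0.3396  0.006 ]
[ 0.561  -0.3954  0.006 ]
grip top side
[ 0.4904 -0.3813  0.142 ]
[ 0.4913 -0.3554  0.142 ]
[ 0.5335 -0.3565  0.142 ]
[ 0.5316 -0.3805  0.142 ]
griptop in top
[ 0.5292 -0.3514  0.142 ]
[ 0.5336 -0.3799  0.142 ]
laptop
[ 0.3889 -0.321   0.02  ]
[ 0.6042 -0.3148  0.02  ]
[ 0.5896 -0.0174  0.02  ]
timer [ 0.6271 -0.3269  0.067 ] [ 0.6242 -0.3877  0.067 ] [ 0.6498 -0.3357  0.067 ]
pot [ 0.7078 -0.3359  0.065 ]
edge [ 0.5634 -0.4778  0.    ] [ 0.4422 -0.4404  0.    ]
machine edge [0.7839 0.0514 0.    ] [0.1791 0.0177 0.    ] [ 0.2119 -0.0084  0.05  ]
cam [ 0.9402 -0.5863  1.1606]
cam [ 0.0247 -0.34    0.8707]
purple [0.8382 0.0876 0.018 ]
```

```bash
python3 - <<'E'
from h import *
from scipy.spatial.transform import Rotation as R
np.set_printoptions(precision=3,suppress=True)
p,t=pickle.load(open('p0.pkl','rb'))
def tri(a,b):
    P=[np.array(q['camera_matrix'])@np.array(q['world_to_cam'])[:3] for q in(p,t)]
    X=cv2.triangulatePoints(P[0],P[1],np.float64(a),np.float64(b)).ravel();return X[:3]/X[3]
print('keypad',tri((325,57),(174,108)))
print('top right front corner',tri((432,38),(243,24)))
print('tray mid corner',tri((295,178),(212,215)))
r=R.from_quat([-0.5566104,0.55715477,0.43521342,-0.43629428],scalar_first=True).as_matrix();print(r)
E
python3 -c "
import cv2
for n in('side','top'):
  im=cv2.imread(f'pics/a_{n}.png');im=im[0:240,160:520] if n=='side' else im[0:340,0:300]
  cv2.imwrite(f'pics/c_{n}.png',cv2.resize(im,None,fx=1.7,fy=1.7))"
```

```text
keypad [0.54  0.132 0.368]
top right front corner [0.751 0.113 0.501]
tray mid corner [0.532 0.056 0.015]
[[ 0.24  -0.001 -0.971]
 [ 0.971 -0.002  0.24 ]
 [-0.002 -1.     0.   ]]
```

View pics/c_side.png

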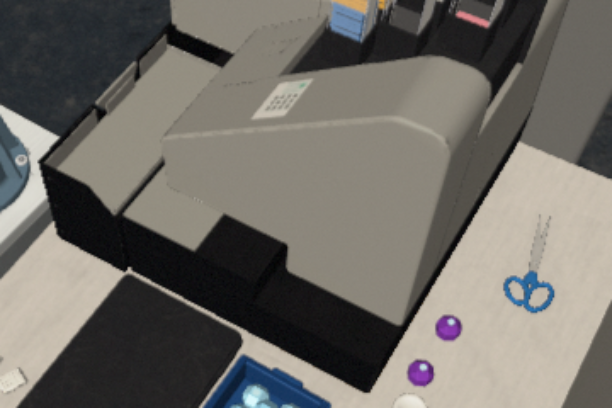

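View pics/c_top.png

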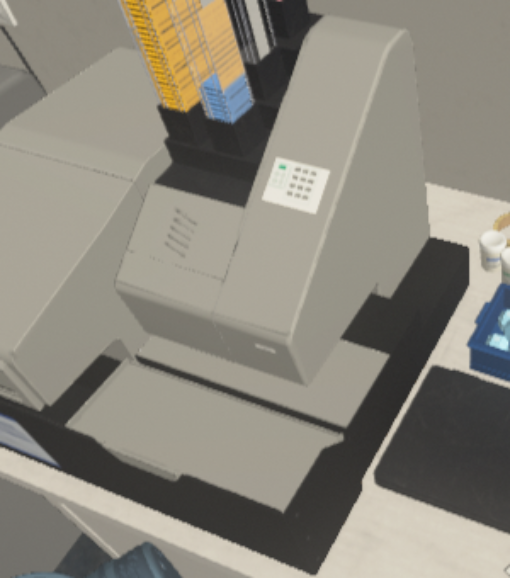

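Candidates: tamper (188,288 side / 378,284 top), with pen cup (304,350) and pot (268,322) beside it. The crop confirmed the tamper by its foot plate, stem and black grip. For the ice, the pale blocks are inside the pan and the purple ones at (407,219) and (424,193) get left alone. First I'll lift clear of the machines.

drive_tool --pt "0 -1 0 0 -1 0 88" --pt "0 -1 0 0 -1 0 88" --pt "0 -1 0 0 -1 0 88" --pt "0 -1 0 0 0 0 88" --pt "0 -1 0 0 0 0 88"

```text
time_s: 1.68
eef_pos: [0.1382, 0.5581, 0.3307]
tool_rot: [-0.495, 0.495, 0.505, -0.505]
contact_force: [-0.1, -0.6, -0.5]
finger_gap: 0.088
```

drive_tool --pt "0 -1 0 0 0 0 88" --pt "0 -1 0 0 0 0 88" --pt "0 -1 0 0 0 0 88" --pt "0 -1 0 0 0 0 88" --pt "0 -1 0 0 0 0 88"

```text
time_s: 2.3
eef_pos: [0.1382, 0.5581, 0.4557]
tool_rot: [-0.495, 0.495, 0.505, -0.505]
contact_force: [0.1, 0.4, -0.1]
finger_gap: 0.0881
```

```bash
python3 - <<'E'
from cell import bot
from h import *
s=bot.sense();print({k:s[k] for k in('time_s','eef_pos','tool_rot','joint_positions')})
for n in('side','wrist'):
    p=bot.get_image(n);cv2.imwrite(f'pics/d_{n}.png',p['image'])
E
```

```text
{'time_s': 2.3, 'eef_pos': array([0.13819817, 0.558084  , 0.45567458]), 'tool_rot': array([-0.4952377 ,  0.49522032,  0.50475311, -0.50469868]), 'joint_positions': array([ 1.12169853e+00,  9.99417526e-02,  1.20701401e+00, -1.48129553e-06,
        1.83455609e+00, -4.68092244e-01])}
```

View pics/d_side.png

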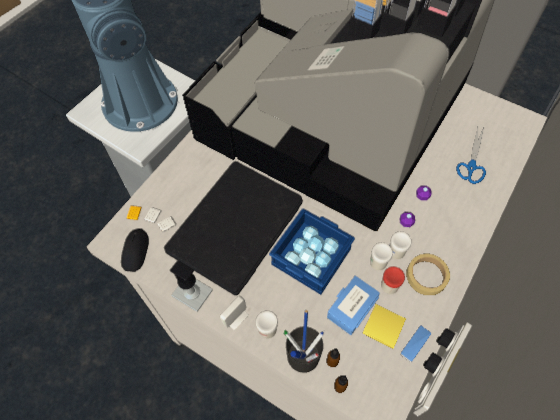

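View pics/d_wrist.png

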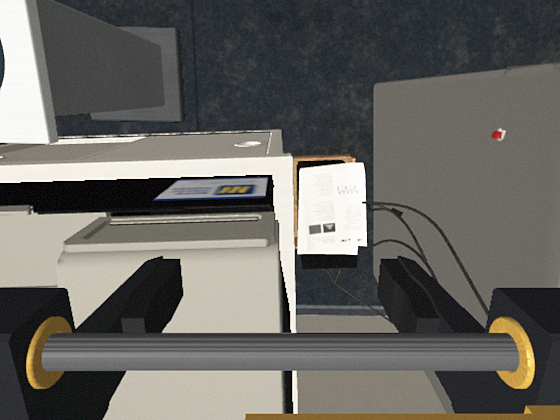

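drive_tool --pt "-1 -0.5 -0.2 0 0 0 88" --pt "-1 -0.5 -0.2 0 0 0 88" --pt "-1 -0.5 -0.3 0 0 0 88" --pt "-1 -0.5 -0.4 0 0 0 88" --pt "-1 0 -0.5 0 0 0 88"

```text
time_s: 3.02
eef_pos: [0.1808, 0.4333, 0.5047]
tool_rot: [-0.495, 0.495, 0.505, -0.505]
contact_force: [-0.0, 0.1, 0.2]
finger_gap: 0.0882
```

drive_tool --pt "-1 0 -0.5 0 0 0 88" --pt "-1 0 -0.5 0 0 0 88" --pt "-1 0 -0.5 0 0 0 88" --pt "-1 0 -0.5 0 0 0 88" --pt "-1 0 -0.5 0 0 0 88"

```text
time_s: 3.65
eef_pos: [0.2457, 0.3093, 0.5036]
tool_rot: [0.495, -0.495, -0.504, 0.505]
contact_force: [0.6, -1.1, 0.1]
finger_gap: 0.088
```

drive_tool --pt "-1 0 -0.7 0 0 0 88" --pt "-1 0 -0.7 0 0 0 88" --pt "-1 0 -0.7 0 0 0 88" --pt "-1 0 -0.7 0 0 0 88" --pt "-1 0 -0.7 0 0 0 88"

```text
time_s: 4.28
eef_pos: [0.3357, 0.1859, 0.5036]
tool_rot: [0.495, -0.495, -0.504, 0.505]
contact_force: [0.2, 0.5, -0.6]
finger_gap: 0.0884
```

drive_tool --pt "-1 0 -0.7 0 0 0 88" --pt "-1 0 -0.7 0 0 0 88" --pt "-1 0 -0.7 0 0 0 88" --pt "-1 0 -0.7 0 0 0 88" --pt "-1 0 -0.7 0 0 0 88"

```text
time_s: 4.9
eef_pos: [0.4256, 0.0626, 0.5036]
tool_rot: [0.496, -0.495, -0.504, 0.505]
contact_force: [1.1, 0.3, 0.5]
finger_gap: 0.0879
```

drive_tool --pt "-1 0 -0.5 0 0 0 88" --pt "-1 0 -0.5 0 0 0 88" --pt "-1 0 -0.5 0 0 0 88" --pt "-1 0 -0.5 0 0 0 88" --pt "-1 0 -0.5 0 0 0 88"

```text
time_s: 5.52
eef_pos: [0.4903, -0.0611, 0.5034]
tool_rot: [0.496, -0.495, -0.505, 0.505]
contact_force: [-0.2, 0.3, 0.4]
finger_gap: 0.0876
```

drive_tool --pt "-1 0.5 0 0 0 0 88" --pt "-1 0.5 0 0 0 0 88" --pt "-1 0.5 0 0 0 0 88" --pt "-1 0.5 0 0 0 0 88" --pt "-1 0.5 0 0 0 0 88"

```text
time_s: 6.15
eef_pos: [0.4921, -0.1859, 0.4405]
tool_rot: [0.496, -0.495, -0.505, 0.505]
contact_force: [0.0, -1.2, 0.3]
finger_gap: 0.0877
```

drive_tool --pt "-1 1 -0.1 0 0 0 88" --pt "-1 1 -0.1 0 0 0 88" --pt "-1 1 -0.1 0 0 0 88" --pt "-1 1 -0.1 0 0 0 88" --pt "-1 1 -0.1 0 0 0 88"

```text
time_s: 6.78
eef_pos: [0.5069, -0.3103, 0.315]
tool_rot: [-0.496, 0.495, 0.505, -0.505]
contact_force: [0.1, -0.3, -0.5]
finger_gap: 0.0878
```

```bash
python3 - <<'E'
from cell import bot
from h import *
s=bot.sense();print({k:s[k] for k in('time_s','eef_pos','tool_rot','joint_positions')})
for n in('side','top','wrist'):
    p=bot.get_image(n);cv2.imwrite(f'pics/e_{n}.png',p['image']); print(n,[(d['at'],d['conf']) for q in('tamper_grip','tamper_foot') for d in bot.spot_in(q,p)], proj(p,[.5115,-.368,.142]),proj(p,[.5115,-.368,0]))
    if n=='wrist': pickle.dump(p,open('w1.pkl','wb'))
E
```

```text
{'time_s': 6.775, 'eef_pos': array([ 0.50687743, -0.31034929,  0.31498532]), 'tool_rot': array([-0.49580592,  0.49467148,  0.5047294 , -0.50470273]), 'joint_positions': array([-7.48969537e-01,  1.57318271e-01,  1.41411906e+00,  8.09341083e-05,
        1.57175805e+00, -2.33872088e+00])}
side [([187.4, 287.6], 0.83), ([135.1, 249.9], 0.51), ([189.7, 291.0], 0.57)] [181.59408608 269.93249726] [192.4000695  293.07171365]
top [([379.8, 285.2], 0.79), ([379.1, 284.5], 0.76), ([305.8, 210.3], 0.49)] [385.03436792 260.53672254] [372.89935095 290.73775386]
wrist [([231.3, 162.1], 0.7), ([230.8, 161.7], 0.74)] [221.43400942 179.27222566] [237.42799179 156.62571267]
```

View pics/e_wrist.png

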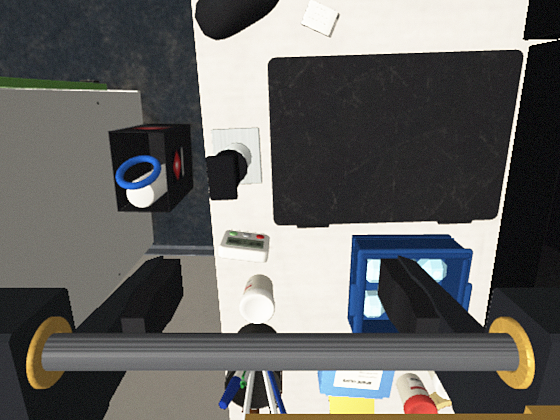

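View pics/e_top.png

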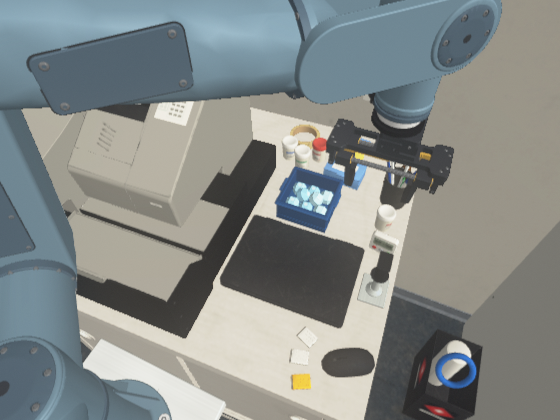

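```bash
python3 - <<'E'
from h import *
w=pickle.load(open('w1.pkl','rb'))
c,s=np.cos(np.radians(1.3)),np.sin(np.radians(1.3));o=np.array([.5115,-.368])
pts=[]
for hx,hy,z in((.038,.032,.008),(.021,.012,.142)):
  for a,b in((1,1),(1,-1),(-1,-1),(-1,1)):
    q=o+[c*a*hx-s*b*hy,s*a*hx+c*b*hy];pts.append(proj(w,[*q,z]))
crop(w,(240,160),100,75,8,'pics/f.png',pts)
E
```

```text
pics/f.png origin 190 122 scale 8
```

View pics/f.png

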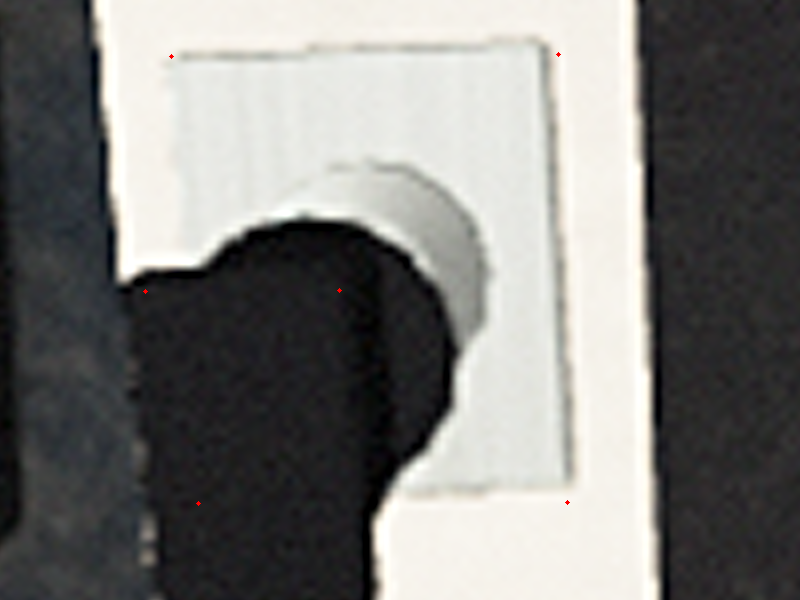

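drive_tool --pt "-0.8 0.5 0 0 -0.4 0 88" --pt "-0.8 0.5 0 0 0 0 88" --pt "-0.7 0.8 0 0 0 0 88" --pt "0 1 0 0 0 0 88" --pt "0 1 0 0 0 0 88"

```text
time_s: 7.85
eef_pos: [0.5093, -0.368, 0.2202]
tool_rot: [-0.487, 0.486, 0.513, -0.513]
contact_force: [-0.6, 0.2, -0.3]
finger_gap: 0.0877
```

```bash
python3 - <<'E'
from cell import bot
from h import *
from scipy.spatial.transform import Rotation as R
s=bot.sense();print({k:s[k] for k in('time_s','eef_pos')},R.from_quat(s['tool_rot'],scalar_first=True).as_matrix())
p=bot.get_image('wrist');cv2.imwrite('pics/g.png',p['image'])
E
```

```text
{'time_s': 7.85, 'eef_pos': array([ 0.5093001 , -0.36804729,  0.22019667])} [[-5.25340410e-02 -7.55514300e-04 -9.98618848e-01]
 [ 9.98618686e-01  9.07305459e-04 -5.25347189e-02]
 [ 9.45743064e-04 -9.99999303e-01  7.06806275e-04]]
```

View pics/g.png

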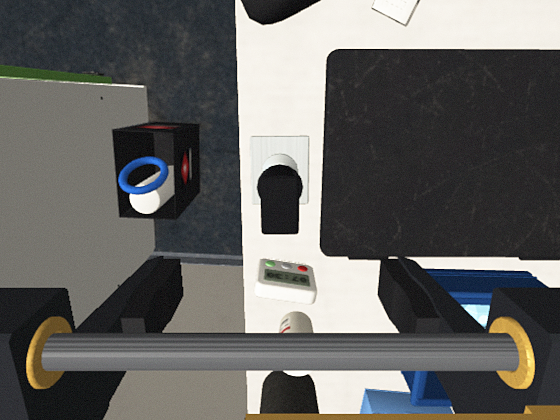

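The tamper is centred at column 280 with its foot edges square to the image, so alignment is good. Descending.

drive_tool --pt "0 1 0 0 0 0 88" --pt "0 1 0 0 0 0 88" --pt "0 1 0 0 0 0 88" --pt "0 1 0 0 0 0 88" --pt "0 0.9 0 0 0 0 88"

```text
time_s: 8.52
eef_pos: [0.5094, -0.3676, 0.0984]
tool_rot: [-0.487, 0.486, 0.513, -0.513]
contact_force: [-0.1, -1.1, -0.0]
finger_gap: 0.0877
```

```bash
python3 - <<'E'
from cell import bot
from h import *
s=bot.sense();print({k:s[k] for k in('time_s','eef_pos','contact_force')})
p=bot.get_image('side');crop(p,(190,280),120,90,6,'pics/h.png')
p=bot.get_image('wrist');cv2.imwrite('pics/h2.png',p['image'])
E
```

```text
{'time_s': 8.525, 'eef_pos': array([ 0.50936038, -0.36758741,  0.09841877]), 'contact_force': array([-0.12099899, -1.08985329, -0.04797493])}
pics/h.png origin 130 235 scale 6
```

View pics/h.png

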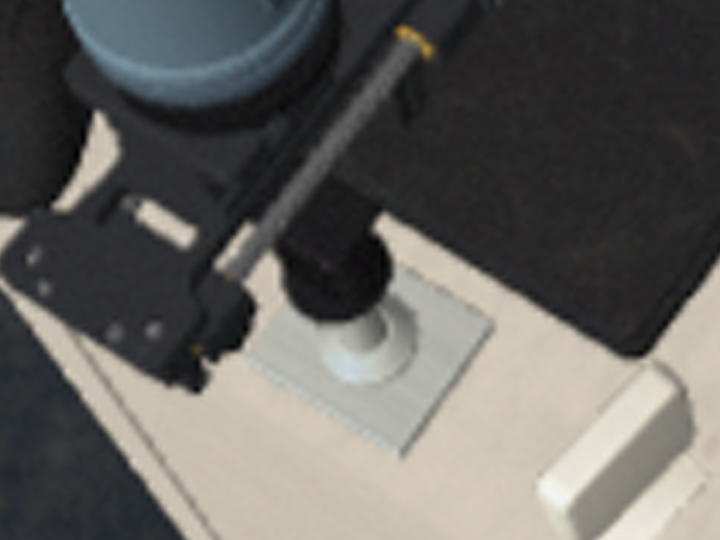

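View pics/h2.png

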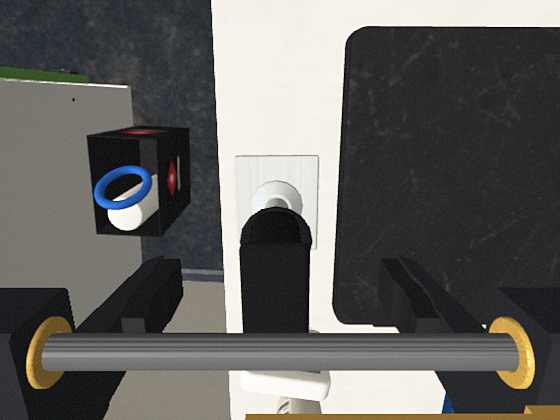

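drive_tool --pt "0 0.2 0 0 0 0 60" --pt "0 0 0 0 0 0 35" --pt "0 0 0 0 0 0 10" --pt "0 0 0 0 0 0 5" --pt "0 0 0 0 0 0 5" --grip_force 50

```text
time_s: 9.25
eef_pos: [0.5098, -0.3675, 0.0952]
tool_rot: [0.486, -0.486, -0.513, 0.513]
contact_force: [-0.4, -0.4, -0.5]
finger_gap: 0.0404
```

drive_tool --pt "0 0 0 0 0 0 5" --pt "0 0 0 0 0 0 5" --pt "0 0 0 0 0 0 5" --pt "0 0 0 0 0 0 5" --pt "0 0 0 0 0 0 5"

```text
time_s: 9.88
eef_pos: [0.5097, -0.3676, 0.0949]
tool_rot: [0.486, -0.486, -0.513, 0.513]
contact_force: [0.2, -1.9, 0.2]
finger_gap: 0.0236
```

drive_tool --pt "0 -0.5 0 0 0 0 5" --pt "0 -1 0 0 0 0 5" --pt "0 -1 0 0 0 0 5" --pt "0 -1 0 0 0 0 5" --pt "0 -1 0 0 0 0 5"

```text
time_s: 10.5
eef_pos: [0.5094, -0.3668, 0.2081]
tool_rot: [-0.487, 0.486, 0.513, -0.513]
contact_force: [0.3, -0.5, -4.6]
finger_gap: 0.0233
```

drive_tool --pt "1 -0.3 0 0 0 0 5" --pt "1 -0.3 0 0 0 0 5" --pt "1 0 -0.5 0 0 0 5" --pt "1 0 -0.8 0 0 0 5" --pt "1 0 -0.8 0 0 0 5"

```text
time_s: 11.12
eef_pos: [0.5554, -0.2385, 0.2224]
tool_rot: [-0.487, 0.486, 0.513, -0.513]
contact_force: [0.7, 0.3, -4.1]
finger_gap: 0.0233
```

```bash
python3 - <<'E'
from cell import bot
from h import *
s=bot.sense();print({k:s[k] for k in('time_s','eef_pos','contact_force','finger_gap')})
p=bot.get_image('side');cv2.imwrite('pics/i1.png',p['image'])
p=bot.get_image('wrist');cv2.imwrite('pics/i2.png',p['image']);pickle.dump(p,open('w2.pkl','wb'))
E
```

```text
{'time_s': 11.125, 'eef_pos': array([ 0.55542047, -0.23848013,  0.22242998]), 'contact_force': array([ 0.67306035,  0.33118969, -4.12113722]), 'finger_gap': 0.02325685394217281}
```

View pics/i1.png

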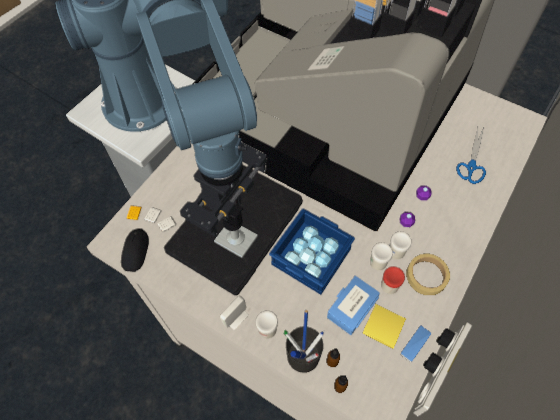

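View pics/i2.png

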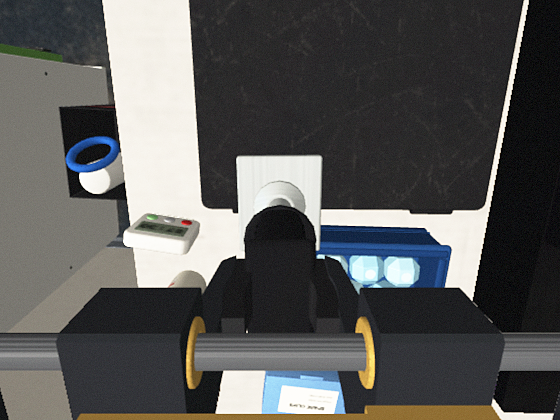

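```bash
python3 - <<'E'
from h import *
np.set_printoptions(precision=4,suppress=True)
p,t=pickle.load(open('p0.pkl','rb'))
S=lambda x,y:(150+x/4,195+y/4); Tt=lambda x,y:(270+x/5,180+y/5)
print('raised');[print(plane(p,S(*c),.052)) for c in((662,195),(628,243))]
print('raised top');[print(plane(t,Tt(*c),.052)) for c in((165,72),(232,92))]
print('low');[print(plane(p,S(*c),.028)) for c in((637,150),(600,198),(570,250),(722,202),(690,255),(652,298))]
crop(p,(313,250),100,75,8,'pics/j.png',[proj(p,[.6925+a*.0665,-.131+b*.0665,.068]) for a in(-1,1) for b in (-1,1)])
w=pickle.load(open('w2.pkl','rb'))
for c in((318,231),(425,230),(450,246)):print('wrist rim',plane(w,c,.068))
E
```

```text
raised
[ 0.6933 -0.1157  0.052 ]
[ 0.6938 -0.1532  0.052 ]
raised top
[ 0.6852 -0.1126  0.052 ]
[ 0.6868 -0.1513  0.052 ]
low
[ 0.6585 -0.0885  0.028 ]
[ 0.6579 -0.1286  0.028 ]
[ 0.6623 -0.1674  0.028 ]
[ 0.7205 -0.0887  0.028 ]
[ 0.7234 -0.1293  0.028 ]
[ 0.7198 -0.1654  0.028 ]
pics/j.png origin 263 212 scale 8
wrist rim [ 0.6053 -0.1939  0.068 ]
wrist rim [ 0.5986 -0.0888  0.068 ]
wrist rim [ 0.6142 -0.0608  0.068 ]
```

View pics/j.png

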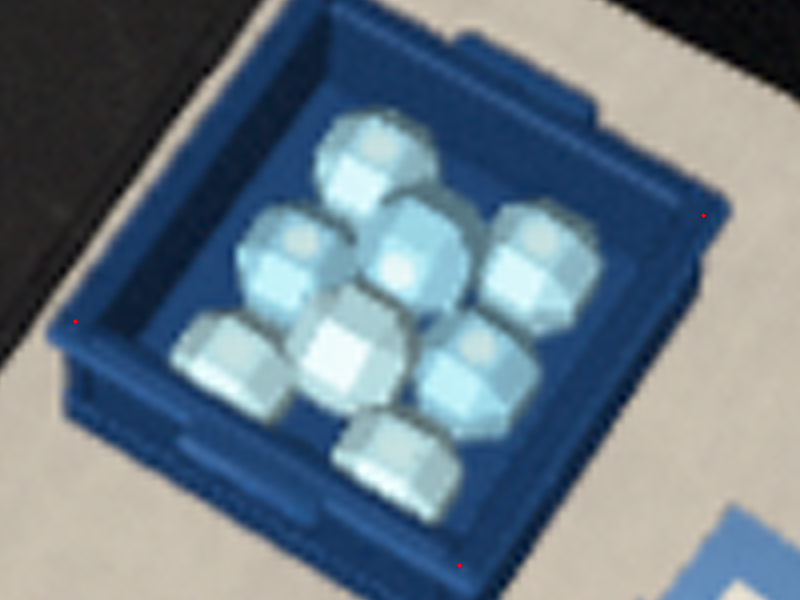

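drive_tool --pt "0.8 0 -1 0 0 0 5" --pt "0.8 0 -1 0 0 0 5" --pt "0.8 0 -1 0 0 0 5" --pt "0.8 0 -1 0 0 0 5" --pt "0.7 0 -1 0 0 0 5"

```text
time_s: 11.85
eef_pos: [0.675, -0.1352, 0.2221]
tool_rot: [0.487, -0.486, -0.513, 0.514]
contact_force: [0.4, -0.6, -3.3]
finger_gap: 0.0232
```

drive_tool --pt "0 0 -0.6 0 0 0 5" --pt "0 0.5 0 0 0 0 5" --pt "0 0.5 0 0 0 0 5" --pt "0 0 0 0 0 0 5" --pt "0 0 0 0 0 0 5"

```text
time_s: 12.48
eef_pos: [0.6895, -0.1352, 0.1973]
tool_rot: [0.487, -0.486, -0.513, 0.513]
contact_force: [-0.4, 0.2, -3.9]
finger_gap: 0.0237
```

```bash
python3 - <<'E'
from cell import bot
from h import *
s=bot.sense();print({k:s[k] for k in('time_s','eef_pos','contact_force','finger_gap')})
p=bot.get_image('side');crop(p,(310,240),160,120,5,'pics/k1.png')
p=bot.get_image('wrist');cv2.imwrite('pics/k2.png',p['image'])
p=bot.get_image('top');crop(p,(310,200),120,90,6,'pics/k3.png')
E
```

```text
{'time_s': 12.475, 'eef_pos': array([ 0.68949356, -0.13523943,  0.19729866]), 'contact_force': array([-0.39725832,  0.23320107, -3.86473968]), 'finger_gap': 0.023696806033790555}
pics/k1.png origin 230 180 scale 5
pics/k3.png origin 250 155 scale 6
```

View pics/k1.png

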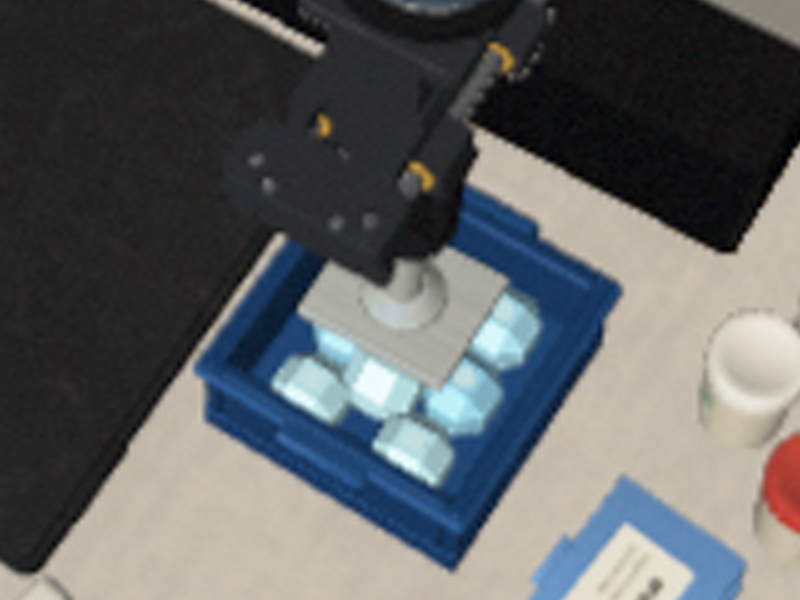

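View pics/k2.png

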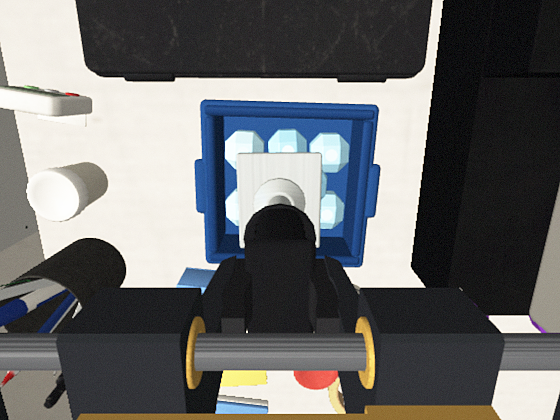

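View pics/k3.png

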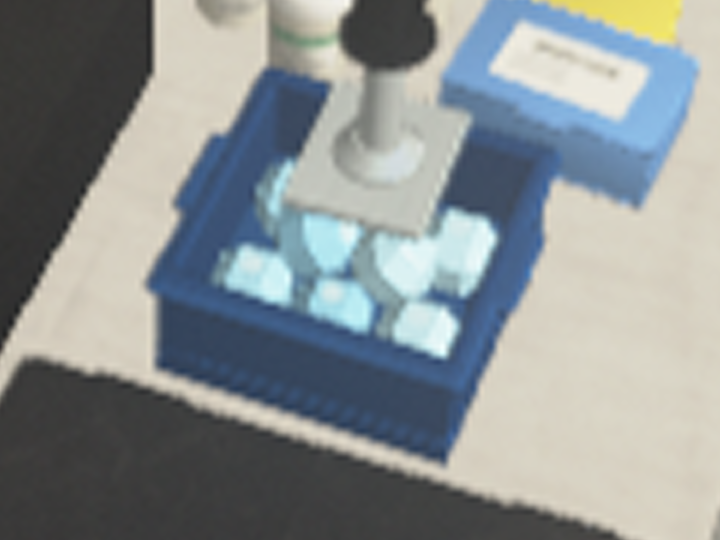

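drive_tool --pt "0 0.5 0 0 0 0 5" --pt "0 0.4 0 0 0 0 5" --pt "0 0.2 0 0 0 0 5" --pt "0 0.1 0 0 0 0 5" --pt "0 0.1 0 0 0 0 5"

```text
time_s: 13.25
eef_pos: [0.6901, -0.1349, 0.1649]
tool_rot: [-0.486, 0.486, 0.513, -0.513]
contact_force: [0.4, -0.7, -4.2]
finger_gap: 0.0234
```

drive_tool --pt "0 0.1 0 0 0 0 5" --pt "0 0.1 0 0 0 0 5" --pt "0 0.1 0 0 0 0 5" --pt "0 0.1 0 0 0 0 5" --pt "0 0 0 0 0 0 5"

```text
time_s: 13.88
eef_pos: [0.6899, -0.1348, 0.1546]
tool_rot: [0.486, -0.486, -0.513, 0.513]
contact_force: [-0.3, 0.6, -4.8]
finger_gap: 0.0234
```

```bash
cat > look.py <<'E'
import sys
from cell import bot
from h import *
n=sys.argv[1]
s=bot.sense();print({k:s[k] for k in('time_s','eef_pos','contact_force','finger_gap')})
p=bot.get_image('side');a=p
crop(p,(310,250),110,80,7,f'pics/{n}1.png')
p=bot.get_image('top');crop(p,(310,200),110,80,7,f'pics/{n}3.png')
E
python3 look.py l
```

```text
{'time_s': 13.875, 'eef_pos': array([ 0.68985033, -0.13483582,  0.1545971 ]), 'contact_force': array([-0.307083  ,  0.630675  , -4.80550262]), 'finger_gap': 0.023441565941516685}
pics/l1.png origin 255 210 scale 7
pics/l3.png origin 255 160 scale 7
```

View pics/l1.png

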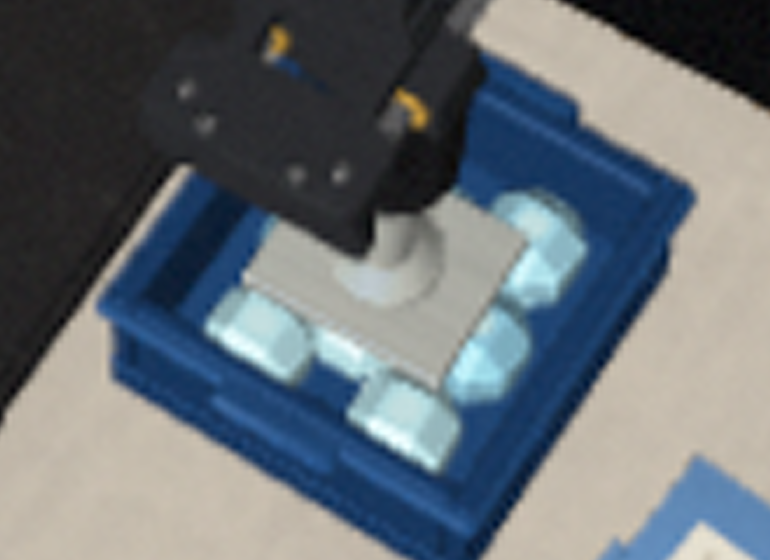

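View pics/l3.png

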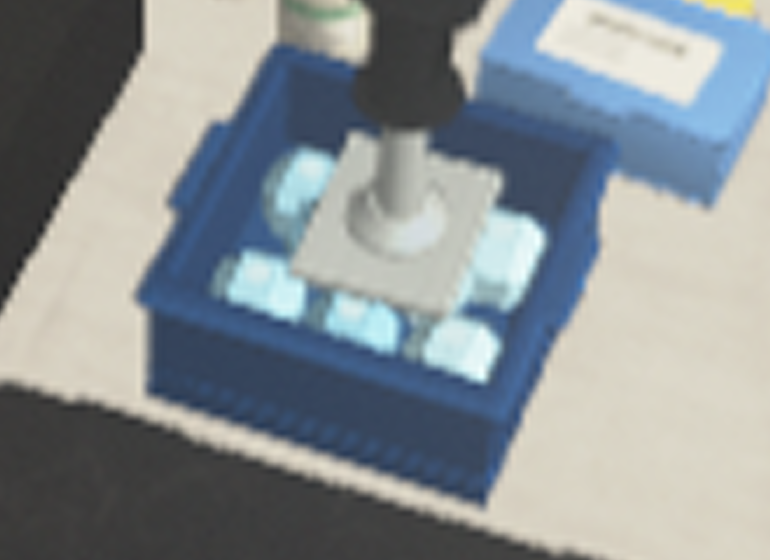

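drive_tool --pt "0 0.1 0 0 0 0 5" --pt "0 0.1 0 0 0 0 5" --pt "0 0.1 0 0 0 0 5" --pt "0 0 0 0 0 0 5" --pt "0 0 0 0 0 0 5"

```text
time_s: 14.6
eef_pos: [0.6899, -0.1349, 0.1472]
tool_rot: [0.486, -0.486, -0.513, 0.513]
contact_force: [0.3, -0.7, -4.6]
finger_gap: 0.0235
```

```bash
python3 look.py m
```

```text
{'time_s': 14.6, 'eef_pos': array([ 0.68990337, -0.1348903 ,  0.14722748]), 'contact_force': array([ 0.34945784, -0.73938845, -4.64623796]), 'finger_gap': 0.023486111142856494}
pics/m1.png origin 255 210 scale 7
pics/m3.png origin 255 160 scale 7
```

View pics/m1.png

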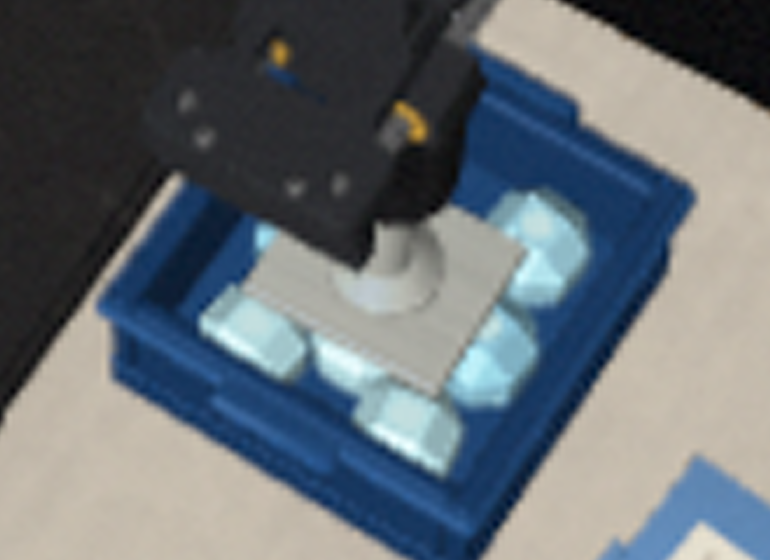

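View pics/m3.png

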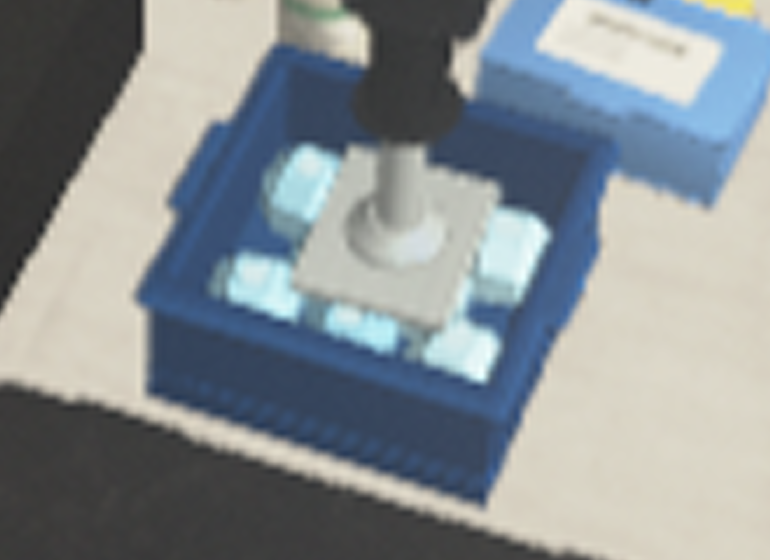

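Rows are spreading (blocks moved outwards). A little further.

drive_tool --pt "0 0.1 0 0 0 0 5" --pt "0 0.1 0 0 0 0 5" --pt "0 0 0 0 0 0 5" --pt "0 0 0 0 0 0 5" --pt "0 0 0 0 0 0 5"

```text
time_s: 15.32
eef_pos: [0.69, -0.1349, 0.1424]
tool_rot: [-0.486, 0.486, 0.513, -0.513]
contact_force: [0.0, 0.4, -4.8]
finger_gap: 0.0236
```

drive_tool --pt "0 0.05 0 0 0 0 5" --pt "0 0.05 0 0 0 0 5" --pt "0 0.05 0 0 0 0 5" --pt "0 0 0 0 0 0 5" --pt "0 0 0 0 0 0 5"

```text
time_s: 15.95
eef_pos: [0.6904, -0.1351, 0.1398]
tool_rot: [-0.486, 0.487, 0.513, -0.513]
contact_force: [-2.2, -0.0, 5.3]
finger_gap: 0.0234
```

```bash
python3 look.py n
```

```text
{'time_s': 15.95, 'eef_pos': array([ 0.69043784, -0.13514494,  0.13976626]), 'contact_force': array([-2.170393  , -0.02214972,  5.29259582]), 'finger_gap': 0.02339649595550396}
pics/n1.png origin 255 210 scale 7
pics/n3.png origin 255 160 scale 7
```

View pics/n1.png

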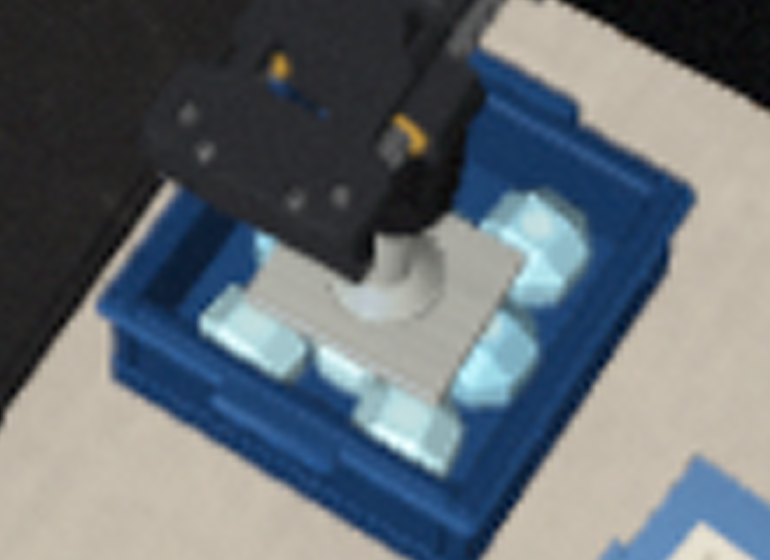

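View pics/n3.png

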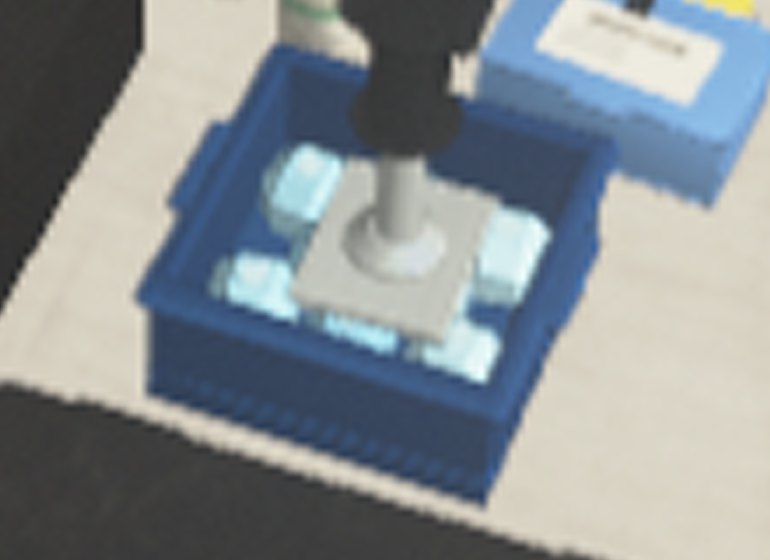

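Contact on the level blocks now (about 10 N net, foot at ≈ 46 mm). One firmer press, then lift and look.

drive_tool --pt "0 0.05 0 0 0 0 5" --pt "0 0.05 0 0 0 0 5" --pt "0 0 0 0 0 0 5" --pt "0 0 0 0 0 0 5" --pt "0 0 0 0 0 0 5"

```text
time_s: 16.68
eef_pos: [0.6913, -0.1354, 0.1398]
tool_rot: [-0.485, 0.488, 0.514, -0.513]
contact_force: [-4.9, -0.2, 15.0]
finger_gap: 0.0232
```

drive_tool --pt "0 -0.2 0 0 0 0 5" --pt "0 -0.5 0 0 0 0 5" --pt "0 -1 0 0 0 0 5" --pt "0 -1 0 0 0 0 5" --pt "0 -1 0 0 0 0 5"

```text
time_s: 17.3
eef_pos: [0.6896, -0.1347, 0.2287]
tool_rot: [0.487, -0.486, -0.513, 0.513]
contact_force: [0.1, -0.3, -3.8]
finger_gap: 0.0231
```

drive_tool --pt "0 0 1 0 0 0 5" --pt "-0.5 0 1 0 0 0 5" --pt "-1 0 1 0 0 0 5" --pt "-1 0 1 0 0 0 5" --pt "-1 0 1 0 0 0 5"

```text
time_s: 17.92
eef_pos: [0.5688, -0.2295, 0.2282]
tool_rot: [0.487, -0.486, -0.513, 0.513]
contact_force: [0.8, -0.1, -3.8]
finger_gap: 0.0233
```

```bash
python3 look.py o; python3 - <<'E'
from cell import bot
from h import *
p=bot.get_image('wrist');cv2.imwrite('pics/o2.png',p['image'])
E
```

```text
{'time_s': 17.925, 'eef_pos': array([ 0.56879689, -0.22948826,  0.22820292]), 'contact_force': array([ 0.7608536 , -0.06688212, -3.78911203]), 'finger_gap': 0.023253100439623354}
pics/o1.png origin 255 210 scale 7
pics/o3.png origin 255 160 scale 7
```

View pics/o1.png

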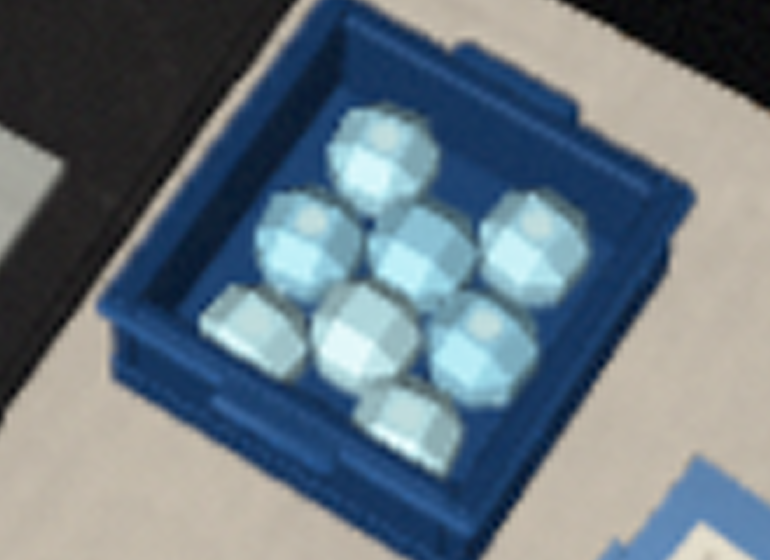

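View pics/o3.png

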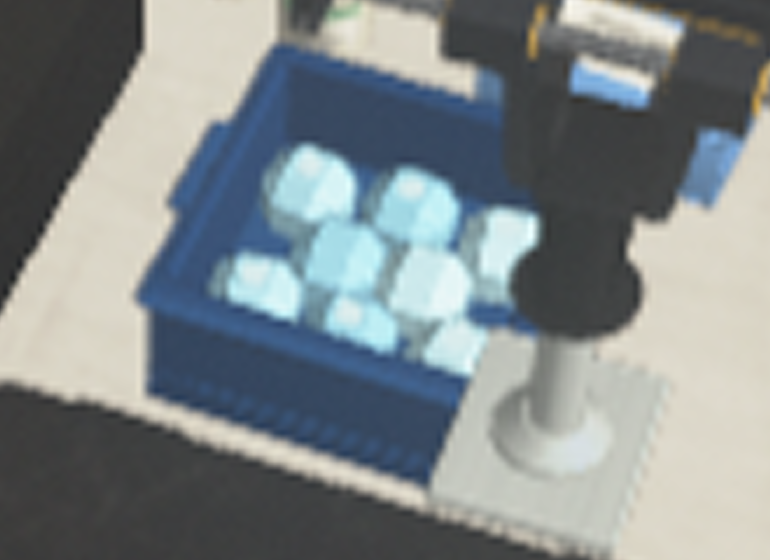

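View pics/o2.png

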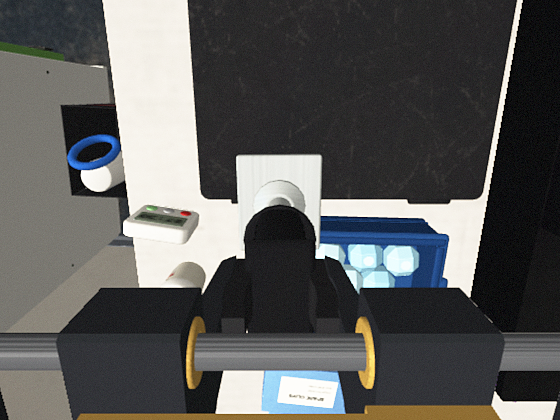

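All eight blocks are visible, apparently flush. I'll triangulate heights to confirm.

```bash
python3 - <<'E'
from h import *
np.set_printoptions(precision=4,suppress=True)
p,t=pickle.load(open('p0.pkl','rb'))
P=[np.array(q['camera_matrix'])@np.array(q['world_to_cam'])[:3] for q in(p,t)]
for n,a,b in(('mid',(422,255),(343,258)),('mid',(365,338),(427,285)),('lo',(383,158),(258,288)),('lo',(308,243),(358,320)),('hi',(535,248),(310,192)),('hi',(483,347),(413,207))):
    X=cv2.triangulatePoints(P[0],P[1],np.float64([255+a[0]/7,210+a[1]/7]),np.float64([255+b[0]/7,160+b[1]/7])).ravel();print(n,X[:3]/X[3])
E
```

```text
mid [ 0.6926 -0.1139  0.0336]
mid [ 0.6935 -0.1502  0.0328]
lo [ 0.6617 -0.0909  0.0367]
lo [ 0.6595 -0.1344  0.0407]
hi [ 0.7227 -0.0877  0.0299]
hi [ 0.7287 -0.1306  0.0339]
```

drive_tool --pt "-1 0 0.6 0 0 0 5" --pt "-1 0 0.6 0 0 0 5" --pt "-1 0 0.6 0 0 0 5" --pt "-1 0 0.5 0 0 0 5" --pt "-1 0 0.3 0 0 0 5"

```text
time_s: 18.7
eef_pos: [0.5118, -0.3576, 0.2284]
tool_rot: [-0.486, 0.486, 0.514, -0.513]
contact_force: [1.5, 0.1, -3.5]
finger_gap: 0.0238
```

drive_tool --pt "-0.4 0.5 0 0 0 0 5" --pt "0 1 0 0 0 0 5" --pt "0 1 0 0 0 0 5" --pt "0 1 0 0 0 0 5" --pt "0 0.8 0 0 0 0 5"

```text
time_s: 19.32
eef_pos: [0.5123, -0.3661, 0.1188]
tool_rot: [-0.487, 0.485, 0.514, -0.513]
contact_force: [-0.4, 0.3, -4.1]
finger_gap: 0.0235
```

drive_tool --pt "0 0.3 0 0 0 0 5" --pt "0 0 0 0 0 0 5" --pt "0 0 0 0 0 0 5" --pt "0 0 0 0 0 0 5" --pt "0 0 0 0 0 0 5"

```text
time_s: 19.95
eef_pos: [0.5124, -0.3676, 0.1143]
tool_rot: [0.486, -0.487, -0.513, 0.513]
contact_force: [-0.3, 0.2, -4.2]
finger_gap: 0.0233
```

```bash
python3 - <<'E'
from cell import bot
from h import *
s=bot.sense();print({k:s[k] for k in('time_s','eef_pos','contact_force','finger_gap')})
p=bot.get_image('side');crop(p,(200,280),130,95,6,'pics/q1.png')
p=bot.get_image('wrist');cv2.imwrite('pics/q2.png',p['image'])
E
```

```text
{'time_s': 19.95, 'eef_pos': array([ 0.51244069, -0.36759099,  0.11428146]), 'contact_force': array([-0.31916929,  0.24781684, -4.23591157]), 'finger_gap': 0.023320759032075648}
pics/q1.png origin 135 232 scale 6
```

View pics/q1.png

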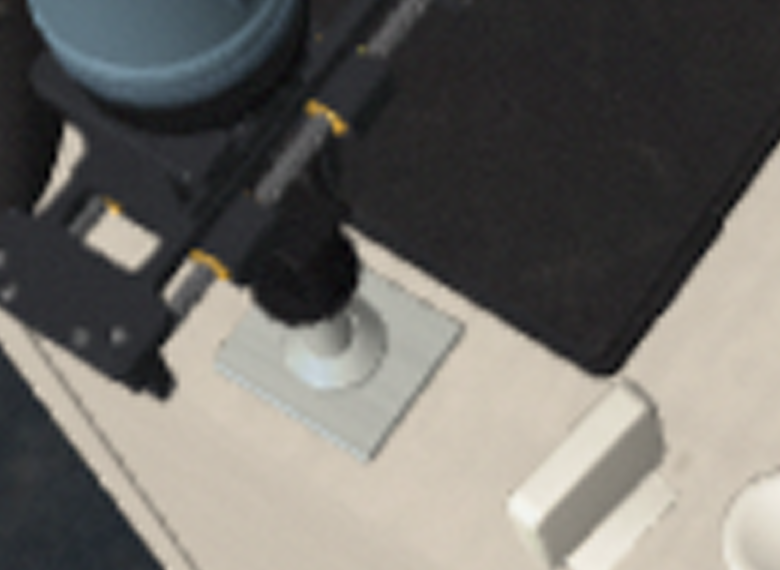

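View pics/q2.png

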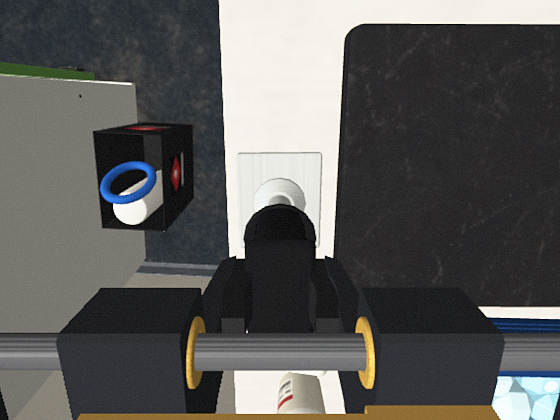

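drive_tool --pt "0 0.3 0 0 0 0 5" --pt "0 0.2 0 0 0 0 5" --pt "0 0.1 0 0 0 0 5" --pt "0 0.08 0 0 0 0 5" --pt "0 0.02 0 0 0 0 5"

```text
time_s: 20.68
eef_pos: [0.5122, -0.3673, 0.0959]
tool_rot: [0.486, -0.486, -0.513, 0.513]
contact_force: [0.7, 0.6, -4.8]
finger_gap: 0.0232
```

drive_tool --pt "0 0.03 0 0 0 0 5" --pt "0 0.03 0 0 0 0 5" --pt "0 0 0 0 0 0 5" --pt "0 0 0 0 0 0 5" --pt "0 0 0 0 0 0 5"

```text
time_s: 21.3
eef_pos: [0.5123, -0.3675, 0.0949]
tool_rot: [0.486, -0.487, -0.513, 0.513]
contact_force: [0.2, 0.1, -1.0]
finger_gap: 0.0234
```

Force dropped from −4.8 to −1.0 N, so the worktop is carrying it. A touch more, then open.

drive_tool --pt "0 0.02 0 0 0 0 5" --pt "0 0 0 0 0 0 5" --pt "0 0 0 0 0 0 30" --pt "0 0 0 0 0 0 45" --pt "0 0 0 0 0 0 60"

```text
time_s: 21.92
eef_pos: [0.5122, -0.3672, 0.0939]
tool_rot: [-0.486, 0.486, 0.513, -0.513]
contact_force: [0.6, -0.6, -0.3]
finger_gap: 0.048
```

drive_tool --pt "0 0 0 0 0 0 88" --pt "0 0 0 0 0 0 88" --pt "0 0 0 0 0 0 88" --pt "0 0 0 0 0 0 88" --pt "0 0 0 0 0 0 88"

```text
time_s: 22.55
eef_pos: [0.5122, -0.3673, 0.0941]
tool_rot: [-0.486, 0.486, 0.513, -0.513]
contact_force: [0.4, -0.7, -0.0]
finger_gap: 0.0882
```

drive_tool --pt "0 -0.5 0 0 0 0 88" --pt "0 -1 0 0 0 0 88" --pt "0 -1 0 0 0 0 88" --pt "0 -1 0 0 0 0 88" --pt "0 -1 0 0 0 0 88"

```text
time_s: 23.18
eef_pos: [0.5123, -0.3675, 0.2085]
tool_rot: [0.486, -0.487, -0.513, 0.513]
contact_force: [0.2, 0.7, 0.3]
finger_gap: 0.0879
```

drive_tool --pt "0 -1 0 0 0 0 88" --pt "0 -1 0 0 0 0 88" --pt "0 -1 0 0 0 0 88" --pt "0 0 0 0 0 0 88" --pt "0 0 0 0 0 0 88"

```text
time_s: 23.8
eef_pos: [0.5119, -0.367, 0.2809]
tool_rot: [-0.487, 0.486, 0.513, -0.513]
contact_force: [0.0, -0.1, -0.7]
finger_gap: 0.0884
```

```bash
python3 look.py r; python3 - <<'E'
from cell import bot
from h import *
p=bot.get_image('side');cv2.imwrite('pics/r2.png',p['image'])
p=bot.get_image('wrist');cv2.imwrite('pics/r4.png',p['image'])
E
```

```text
{'time_s': 23.8, 'eef_pos': array([ 0.51192288, -0.36697586,  0.28089168]), 'contact_force': array([ 0.04628859, -0.12701115, -0.71637699]), 'finger_gap': 0.08836917218177551}
pics/r1.png origin 255 210 scale 7
pics/r3.png origin 255 160 scale 7
```

View pics/r2.png

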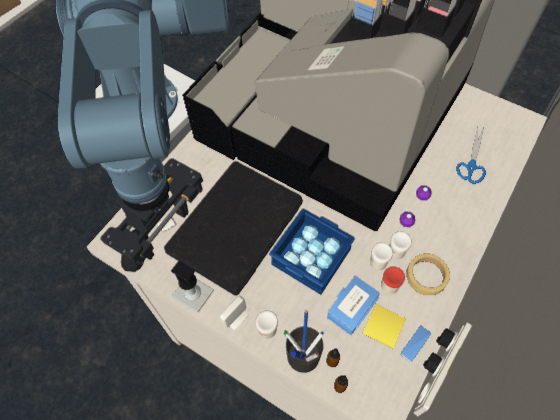

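View pics/r4.png

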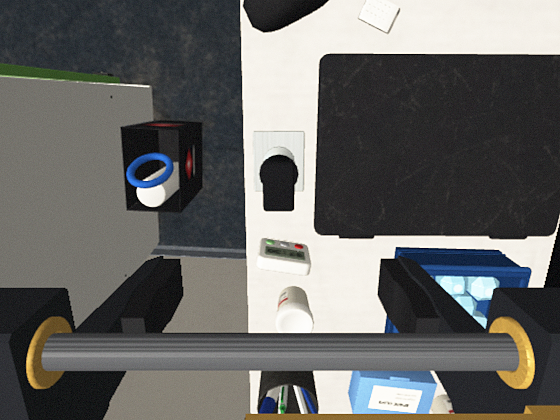

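View pics/r3.png

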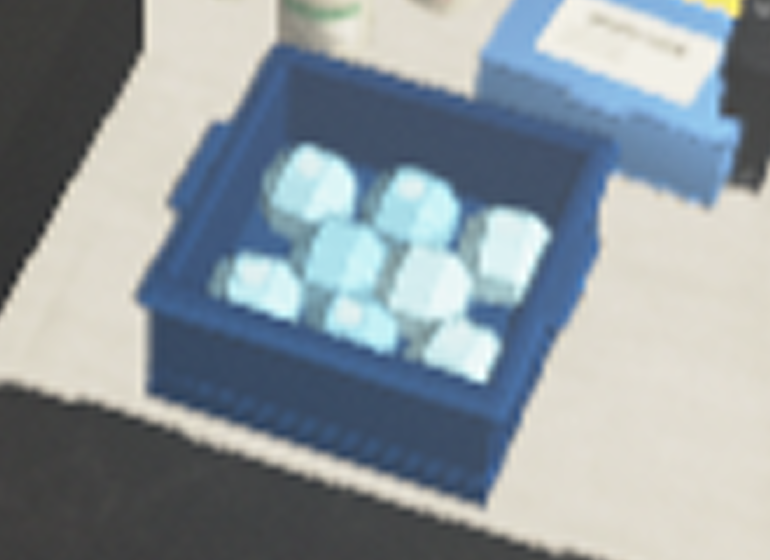

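```bash
python3 -c "
from cell import bot
print(bot.close_job())"
```

```text
the job is handed in; nothing more can be done
None
```

I pressed the ice down to one level layer with the tamper. I then stood the tamper back close to its original spot, to the right of the laptop and clear of the pan, and let go. The job was handed in at about 24 s of the 51 s limit.

**Ice:** The two proud blocks pushed the side rows apart and dropped. The last press stopped with the foot about 45 mm above the worktop, where flush block tops should be at 46 mm. The net force there was 10–20 N. Afterwards all eight blocks were visible in the pan. I triangulated six of them, including the two middle ones, which came out level with their neighbours at 30–41 mm. That spread is picking error on the visible faces, and the two blocks at the pan's right side were checked by eye only.

**Tamper:** It stands upright at about x 0.512, y −0.368. The force on the gripper fell to about zero before I opened it, and the picture after retreating shows the tamper still standing.

**Bystanders:** In the last pictures the pots, timer and purple look-alikes are where they were. The mouse is only partly visible there, but the arm never came near it.

**Disagreements:** None of the checks failed. However, the wrist force showed almost nothing while the blocks were sinking, and rose only once they were level. I therefore relied on the pictures and the foot height to judge that part.

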